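# Fetch the transformer from behind the stock

### The arm

A 6-joint arm with a two-finger parallel gripper is mounted at the origin on the work surface. World frame = base frame: x ahead of the robot, y to its left, z up, the work surface at z = 0. Lengths are in m, angles in rad, forces in N, time in s.
With the tool pointing down it reaches from about 0.225 to 0.875 m from the base axis. Payload 3.4 kg.
Tool frame: the origin (TCP) lies between the finger pads; the fingertips stand 8 mm ahead of it and the grasp point (between the pads) lies 11 mm behind it; z points along the fingers, y is the line along which they close (so a half turn about z gives the same grasp; the last joint's range is limited). The gripper opens to 85 mm and grips with 20 to 120 N. Pads are 22 mm wide; open, the fingers measure 114 mm over their backs; the gripper's body (76 mm by 85 mm) begins 54 mm behind the grasp point. The pads swing forward as they close: fully open they stand 13 mm farther back than shut.
Start: joints at [-1.341, 0.276, 1.505, -0, 1.361, -0.121], TCP at [0.198, -0.54, 0.239] pointing down, gripper open.
Joint ranges: [-2.89, 2.89], [-0.75, 2.08], [0.22, 2.7], [-1.18, 4.32], [0.11, 2.71], [-2.7, 2.7]. Speed limits (rad/s): [2.57, 2.57, 3.14, 3.14, 3.14, 3.14].

### API

Orientations are given as a unit quaternion [w, x, y, z].
In Python, from rig import manip gives the robot as it stands.
- The arm moves only by the tool move_arm, never from a script. Its argument "deltas" is a list that holds one entry, the list of rows, each a list of 5 numbers: the shift along the tool's x, y, z normalised to -1 to 1, where 1 is 80 cm, then the turn about the tool's z normalised to -1 to 1, where 1 is 120 degrees, then the closure, from -1 (fully open) to 1 (shut). In form: [[[tx, ty, tz, twist, grip], ...]]. A call has 1 to 12 rows; each row is the pose to reach, as a shift and turn from the pose commanded when the call began, along the tool's axes at that moment; what a row does not reach only later rows make up. A row lasts 1/10 s, in which the tool goes at most 50 mm and 8.59 degrees, less where a joint would pass 70% of its speed; a pose out of reach is approached as far as the arm can. A call with a number of a shift or a turn outside -1 to 1 is refused whole. A call with a gripper value outside its range is refused whole. The fingers move at their own pace and stop on an object; "squeeze" is the grip in N (left out, the last holds). Time passes only in rows, so rows that repeat a pose let the fingers close. It gives the time, the measured TCP pose, the force, the opening and the grip force at its end, in the units of the state.
- manip.get_state(): the state, without advancing time (a new reading comes with each control period).
- manip.get_image(name): name is "side" or "top"; returns the picture (400x640x3 uint8, red, green, blue); there is no depth.
- manip.camera_params(name): a dict with "fx", "fy", "cx", "cy" (pixels), "R" (3x3) and "t" (3): a world point X has camera coordinates R X + t. Camera axes: x right, y down, z forward; pixel columns grow to the right and rows downward; lengths in m; the calibration is good to about 2 mm. A picture is of the moment at which its call begins. camera_params takes no time and is no camera call.
- manip.sign_off(): hands the job in; it is judged then, once.
The state is a dict: "clock": time; "qpos": joint angles; "qd": joint speeds; "effort": joint torques, N m; "position": TCP position; "ee_rot": TCP orientation; "contact_force": force on the tool from outside, world axes, zero at the start; "moment": the same for the moment, N m; "width": finger opening in m; "gripper_force": force on a finger pad.
Only numpy, scipy, OpenCV 4.12 (cv2) and the standard library are available. Lean on these libraries where they do the work, as an engineer would, in place of code of your own. Each camera call takes 0.05 s, during which the arm holds its last target. There are 200 camera calls.

### The job

The small transformer for the open chassis stands at the back of the plywood tray, behind a steel can, an amber bottle and a carton. Move those three out onto the black rubber mat; with all three standing there, set the transformer down gently, flat in the empty bay of the chassis, centred and square with its long side along the bay's long side; only then put the can, the bottle and the carton back in the tray, each on the spot where it stood at the start. Keep the three upright all the time and leave the wire spool, the multimeter and the screwdriver where they lie.

Things in the scene. Friction and masses are not known exactly. Their poses are not given: they have to be found in the camera images.
- transformer: Small transformer: dark steel core 26 (x) x 50 (y) mm, 42 mm tall, brass stubs 4 mm higher; copper coil block through it, 42 mm in x, 30 mm in y, 8 to 36 mm above the underside; foot plate 42 x 50 x 3 mm. The flat end faces at y = +-25 mm are the handiest grip. 0.35 kg. Starts low behind the three taller things, y roughly along the tray's y. Origin: centre of the underside, z up.
- can: Plain round steel can, 54 mm diameter, 100 mm tall (a look-only black nozzle disc 2 mm higher), about 0.25 kg. Origin: centre of the underside, z up.
- bottle: Amber glass bottle with a tall black screw cap: body 42 mm diameter up to 66 mm, cap 35 mm diameter from 71 to 105 mm above the underside. About 0.14 kg. Origin: centre of the underside, z up.
- carton: Small upright brown cardboard carton, 40 mm (its x) by 46 mm (its y), 96 mm tall, about 0.16 kg, rigid. Origin: centre of the underside, z up. It starts with its x roughly along the tray's x.
- tray: Open plywood storage tray, fixed, 150 mm (its x) by 220 mm (its y), rim 25 mm high, walls and floor 6 mm thick. Can, bottle and carton stand in a row along its y, about 36 mm to the -x side of its centre, 64 mm apart, in any order; the transformer behind them on the +x side. Origin: centre of the underside, z up.
- mat: Black rubber mat, fixed, 240 mm (its x) by 130 mm (its y), 4 mm thick, empty at the start: the side area. Left or right of the tray. Origin: centre of the underside, z up.
- chassis: Open aluminium instrument chassis, fixed, x = -45 to +135 mm, y = +-60 mm, deck 15 mm high. Origin: on the bench straight below the centre of the empty bay, z up. The bay is bare deck, 62 mm (x) by 70 mm (y, its long side), inside thin dark lips 3 mm wide and 3 mm high. A green circuit board begins at x = +45 mm; its parts reach 46 mm above the bench.
- spool: Small copper wire spool with grey flanges, 54 mm diameter, 40 mm tall, standing on the bench between robot and tray; leave alone. Origin: centre of the underside.
- multimeter: Yellow and black hand multimeter lying on the bench beyond the tray, 75 x 150 x 32 mm; leave alone. Origin: centre of the underside.
- screwdriver: Screwdriver lying on the bench beyond the tray; leave alone. Its x axis runs along the tool from handle to tip.
Not all that is in view belongs to the job. There is more than one size of the chassis; the job needs the larger.

How it is judged:
On the way, in this order (a step that is already met when the one before it is completed fails the run):
1. The can, the bottle and the carton all stand upright on the rubber mat (their centres over it), the transformer not yet in the bay (x of can in the frame of mat between -0.12 and 0.12 m and y of can in the frame of mat between -0.065 and 0.065 m and z of can in the frame of mat between -0.002 and 0.01 m and linear speed of each of can, bottle, carton below 0.02 m/s and angle between each of can, bottle, carton's own z axis and vertical below 0.1 rad and x of bottle in the frame of mat between -0.12 and 0.12 m and y of bottle in the frame of mat between -0.065 and 0.065 m and z of bottle in the frame of mat between -0.002 and 0.01 m and x of carton in the frame of mat between -0.12 and 0.12 m and y of carton in the frame of mat between -0.065 and 0.065 m and z of carton in the frame of mat between -0.002 and 0.01 m), for 0.2 s.
2. The transformer stands released in the chassis bay, within 10 mm of its centre each way, flat and square within 11 degrees, while the can, the bottle and the carton still stand on the mat (all of step 1 and x of transformer in the frame of chassis between -0.01 and 0.01 m and y of transformer in the frame of chassis between -0.01 and 0.01 m and z of transformer in the frame of chassis between 0.012 and 0.0185 m and linear speed of transformer below 0.02 m/s and angle between transformer's own z axis and vertical below 0.1 rad and angle between the x axis of transformer and the x axis of chassis, either way round below 0.2 rad and contact force between the fingers and transformer below 0.3 N), for 0.2 s.
At the end, for the whole second after the job is handed in: The transformer stands flat in the bay within 10 mm of its centre in x and y and square within 0.2 rad (either way round); can, bottle and carton each stand upright (within 0.1 rad) within 15 mm of where they started; all released and at rest (x of transformer in the frame of chassis between -0.01 and 0.01 m and y of transformer in the frame of chassis between -0.01 and 0.01 m and z of transformer in the frame of chassis between 0.012 and 0.0185 m and linear speed of each of transformer, can, bottle, carton below 0.02 m/s and angle between each of transformer, can, bottle, carton's own z axis and vertical below 0.1 rad and angle between the x axis of transformer and the x axis of chassis, either way round below 0.2 rad and contact force between the fingers and transformer below 0.3 N and distance of each of can, bottle, carton from where it was at the start of the episode below 0.015 m and contact force between the fingers and can below 0.3 N and contact force between the fingers and bottle below 0.3 N and contact force between the fingers and carton below 0.3 N); the robot touches nothing.
It fails at once if The can, the bottle or the carton tipped by more than 0.4 rad (angle between any of can, bottle, carton's own z axis and vertical above 0.4 rad).
It fails at once if The transformer dropped: moving faster than 0.4 m/s (a fall of about 8 mm) while the fingers do not hold it (linear speed of transformer above 0.4 m/s and contact force between the fingers and transformer below 0.3 N).
It fails at once if The spool, the multimeter or the screwdriver displaced by more than 20 mm (distance of any of spool, multimeter, screwdriver from where it was at the start of the episode above 0.02 m).
It also fails if it takes over 144 s, if anything falls off the work surface, if the arm or the gripper's body presses on something with over 40 N, if the wrist force passes 120 N, or if a joint passes its speed limit or range.

## Working session

There is one attempt and no reset: what is moved stays moved. The work goes in short steps, Python scripts to look and compute and a tool call to move; the robot and the scene stay as the last step left them, time stands still between calls to the robot, and variables do not carry over. Pictures are saved under pics/ and viewed, at most 16 in all, crops included, and the job is handed in when it is done.

Besides the shell and the picture viewer there is one more tool, called after "Call:" by a JSON object that holds its "method" and its "body". move_arm: Moves the arm, as the interface text tells. Scaled input: -1 to 1 covers 80 cm each way for a shift and 120 degrees each way for a turn. Its arguments: {"type":"object","properties":{"deltas":{"type":"array","items":{"type":"array","items":{"type":"array","items":{"type":"number","minimum":-1,"maximum":1}}}},"squeeze":{"type":"number"}},"required":["deltas"]}

```bash
mkdir -p pics; python3 - <<'E'
from rig import manip
import cv2,numpy as np
np.set_printoptions(precision=4,suppress=True)
for n in("top","side"):
    cv2.imwrite(f"pics/{n}0.png",cv2.cvtColor(manip.get_image(n),cv2.COLOR_RGB2BGR)); print(n,manip.camera_params(n))
s=manip.get_state();print(s)
E
```

```text
top {'fx': 441.40365746098564, 'fy': 441.40365746098564, 'cx': 325.7996765134337, 'cy': 201.61626600611478, 'R': array([[ 0.0286, -0.9992,  0.0262],
       [-0.987 , -0.0324, -0.1573],
       [ 0.158 , -0.0214, -0.9872]]), 't': array([-0.0188,  0.49  ,  1.0619])}
side {'fx': 494.8603515332466, 'fy': 494.8603515332466, 'cx': 325.8338931615564, 'cy': 195.7740286531862, 'R': array([[-0.9341, -0.3564,  0.0198],
       [-0.2623,  0.6476, -0.7154],
       [ 0.2421, -0.6735, -0.6984]]), 't': array([0.4599, 0.1612, 1.0729])}
{'clock': 0.1, 'qpos': array([-1.3411,  0.2765,  1.506 ,  0.    ,  1.3607, -0.121 ]), 'qd': array([ 0.0003, -0.0008, -0.0007,  0.0002, -0.0006, -0.0007]), 'effort': array([  0.0016, -41.7699, -24.6405,  -0.0003,   0.0058,   0.    ]), 'position': array([ 0.1975, -0.5395,  0.2385]), 'ee_rot': array([-0.0008,  0.9847,  0.1745, -0.    ]), 'contact_force': array([-0.0382,  0.6335, -0.642 ]), 'moment': array([-0.0196,  0.0552,  0.0964]), 'gripper_force': 0.0, 'width': 0.08556503445902863}
```

View pics/top0.png

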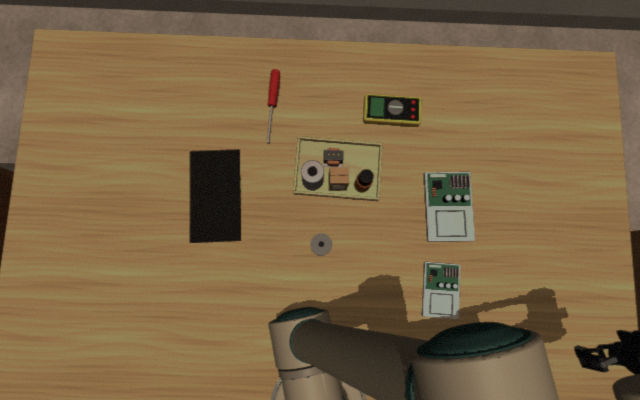

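View pics/side0.png

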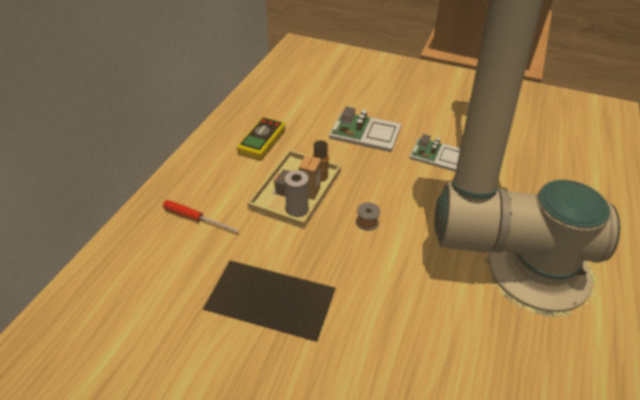

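The top view shows the mat (190–241, 150–242), the tray (295–381, 140–199), the transformer (333, 156), the can (312, 173), the carton (340, 178) and the bottle (366, 180). The large chassis bay is near (451, 223). The spool is at (321, 244). The side view shows the same things, with the arm to the right.

```bash
cat > h.py <<'E'
import cv2,numpy as np
from rig import manip
from scipy.spatial.transform import Rotation as Rot
np.set_printoptions(precision=4,suppress=True)
P={n:manip.camera_params(n) for n in("top","side")}
def ray(n,u,v,z):
    p=P[n];R=np.array(p["R"]);t=np.array(p["t"]);c=-R.T@t
    d=R.T@np.array([(u-p["cx"])/p["fx"],(v-p["cy"])/p["fy"],1]);return (c+d*(z-c[2])/d[2])[:2]
def proj(n,X):
    p=P[n];q=np.array(p["R"])@np.array(X)+p["t"];return np.array([p["fx"]*q[0]/q[2]+p["cx"],p["fy"]*q[1]/q[2]+p["cy"]])
def snap(n):return cv2.cvtColor(manip.get_image(n),cv2.COLOR_RGB2BGR)
def crop(im,x0,y0,x1,y1,k):return cv2.resize(im[y0:y1,x0:x1],None,fx=k,fy=k,interpolation=cv2.INTER_CUBIC)
def go(x,y,z,yaw=None):
    "normalised row to a world TCP target; yaw = world angle of tool y axis (mod pi)"
    s=manip.get_state();w=s["ee_rot"];R=Rot.from_quat([w[1],w[2],w[3],w[0]])
    # use nominal vertical tool
    M=R.as_matrix();cur=np.arctan2(M[1,1],M[0,1])
    d=M.T@(np.array([x,y,z])-s["position"])/.8
    tw=0
    if yaw is not None: tw=-((yaw-cur+np.pi/2)%np.pi-np.pi/2)/np.radians(120)
    print("row",np.round(d,4),"twist",round(tw,4),"yaw",np.degrees(cur).round(2),"q6",s["qpos"][5].round(2))
E
python3 - <<'E'
from h import *
t=cv2.imread("pics/top0.png");s=cv2.imread("pics/side0.png")
a=crop(t,285,130,390,205,5);b=crop(t,410,165,490,250,4)
cv2.imwrite("pics/c1.png",a);
c=crop(s,240,130,350,230,5);cv2.imwrite("pics/c2.png",c)
cv2.imwrite("pics/c3.png",crop(t,415,165,485,250,6))
E
```

```text
(no output)
```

View pics/c1.png

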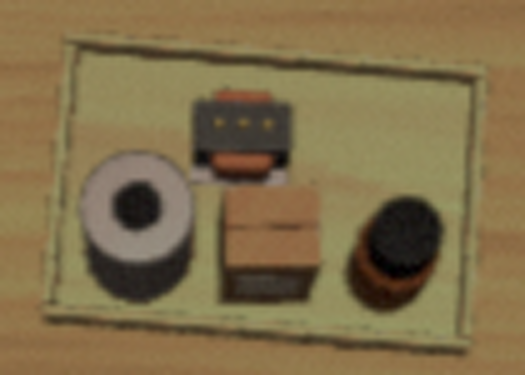

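View pics/c2.png

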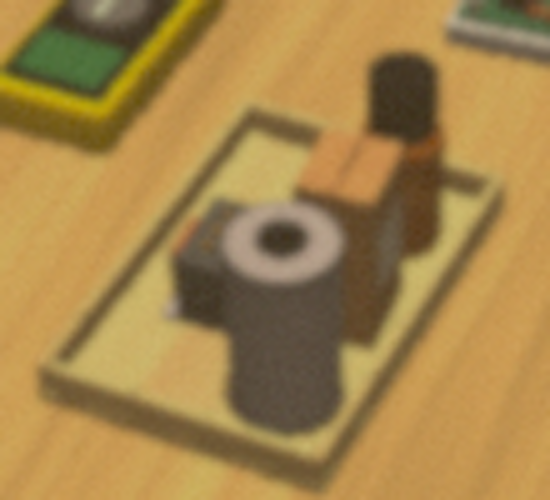

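View pics/c3.png

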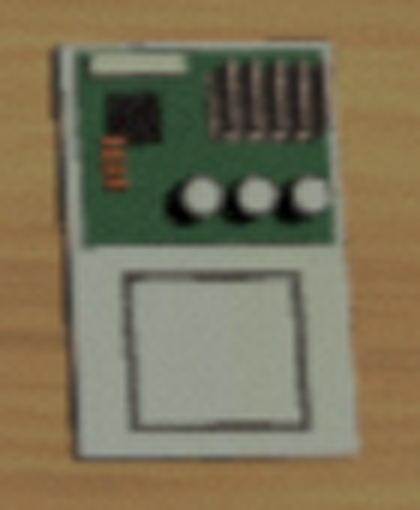

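The top crop shows the tray outer corners near (68,40), (485,68), (467,350) and (45,318), the can nozzle at (137,205), the carton top at 225–320 × 187–268, the cap top around (408,231) and the transformer stubs at (219,122)–(268,126). The side crop shows the can in front, then the carton and bottle, with the transformer behind. The chassis crop shows the lip corners near (122,272), (300,272), (310,430) and (130,430).

```bash
python3 - <<'E'
from h import *
def C(pts,ox,oy,k,z,n="top"):return np.array([ray(n,ox+(a+.5)/k-.5,oy+(b+.5)/k-.5,z) for a,b in pts])
T=lambda p,z:C(p,285,130,5,z); S=lambda p,z:C(p,240,130,5,z,"side"); B=lambda p,z:C(p,415,165,6,z)
def rep(n,q):
    e=np.diff(np.vstack([q,q[:1]]),axis=0);print(n,"c",q.mean(0),"len",np.linalg.norm(e,axis=1),"ang",np.degrees(np.arctan2(e[:,1],e[:,0])))
rep("tray",T([(68,40),(485,68),(467,350),(45,318)],.025))
rep("tray side",S([(248,105),(503,185),(320,485),(40,368)],.025))
print("can",T([(137,205),(137,207)],.107),S([(282,239),(283,244)],.107))
rep("carton",T([(226,187),(319,188),(320,268),(225,267)],.102))
rep("carton side",S([(330,128),(405,142),(372,205),(298,190)],.102))
print("bottle",T([(408,231)],.111),S([(403,68)],.111))
print("stubs",T([(219,122),(243,124),(268,126)],.052))
rep("core",T([(193,100),(292,103),(292,153),(193,150)],.048))
rep("lip",B([(124,272),(300,272),(310,429),(131,430)],.018))
rep("chassis",B([(62,45),(333,42),(357,455),(79,457)],.015))
t=cv2.imread("pics/top0.png")
m=(t.max(2)<45).astype(np.uint8);m[:, :180]=0;m[:,250:]=0;m[:140]=0;m[250:]=0
c=max(cv2.findContours(m,0,2)[0],key=cv2.contourArea);r=cv2.boxPoints(cv2.minAreaRect(c));rep("mat",np.array([ray("top",*p,.004) for p in r]))
print("spool",ray("top",321,244,.04), "tip scr",ray("top",268,143,.005))
g=manip.get_state();print(g["position"])
E
```

```text
tray c [ 0.5804 -0.0326] len [0.2162 0.1486 0.2145 0.1462] ang [-91.8792 176.9598  87.499   -2.356 ]
tray side c [ 0.582  -0.0269] len [0.1471 0.2257 0.1522 0.2163] ang [176.2106  88.2207  -7.2597 -92.9628]
can [[0.5526 0.0325]
 [0.5516 0.0324]] [[0.5548 0.0303]
 [0.5531 0.0332]]
carton c [ 0.5451 -0.0321] len [0.0443 0.0389 0.045  0.0388] ang [ -88.6308 -178.1235   91.3292    0.8587]
carton side c [ 0.5473 -0.0337] len [0.037  0.0477 0.0357 0.0471] ang [-173.9905   92.7706    5.1254  -85.7367]
bottle [[ 0.5436 -0.0956]] [[ 0.5476 -0.1006]]
stubs [[ 0.6094 -0.0065]
 [ 0.6088 -0.0186]
 [ 0.6082 -0.0311]]
core c [ 0.6086 -0.0185] len [0.05   0.0259 0.0498 0.0259] ang [ -89.7279 -178.7126   90.2426    1.6923]
lip c [ 0.4492 -0.323 ] len [0.0755 0.0669 0.0761 0.0672] ang [ -88.1505 -177.5739   92.0769    1.92  ]
chassis c [ 0.4938 -0.321 ] len [0.1182 0.1787 0.1183 0.1777] ang [ -87.3728 -178.0525   92.1526    1.9264]
mat c [0.5045 0.2799] len [0.1295 0.2372 0.1253 0.2366] ang [ -87.9382 -176.6171   91.743     4.3897]
spool [0.3846 0.0051] tip scr [0.6462 0.1513]
[ 0.1975 -0.5395  0.2385]
```

```bash
python3 -c "
from h import *
go(.553,.032,.24,0)"
```

```text
row [ 0.6628 -0.5182 -0.0009] twist -0.5825 yaw -69.9 q6 -0.12
```

Call:
{"method": "move_arm", "body": {"deltas": [[[0.663, -0.518, 0, -0.5825, -1], [0.663, -0.518, 0, -0.5825, -1], [0.663, -0.518, 0, -0.5825, -1], [0.663, -0.518, 0, -0.5825, -1], [0.663, -0.518, 0, -0.5825, -1], [0.663, -0.518, 0, -0.5825, -1], [0.663, -0.518, 0, -0.5825, -1], [0.663, -0.518, 0, -0.5825, -1], [0.663, -0.518, 0, -0.5825, -1], [0.663, -0.518, 0, -0.5825, -1], [0.663, -0.518, 0, -0.5825, -1], [0.663, -0.518, 0, -0.5825, -1]]], "squeeze": 40}}

```text
clock: 1.3
position: [0.5152, -0.0286, 0.239]
ee_rot: [-0.0, 0.707, 0.707, -0.0]
contact_force: [0.4, -0.1, 0.1]
width: 0.0855
gripper_force: 0.0
```

```bash
python3 -c "
from h import *
go(.553,.032,.24,0)"
```

```text
row [ 0.0757  0.0473 -0.0012] twist 0.0001 yaw 0.02 q6 -0.19
```

Call:
{"method": "move_arm", "body": {"deltas": [[[0.0757, 0.0473, 0, 0, -1], [0.0757, 0.0473, 0, 0, -1], [0.0757, 0.0473, 0, 0, -1], [0.0757, 0.0473, 0.05, 0, -1], [0.0757, 0.0473, 0.1, 0, -1], [0.0757, 0.0473, 0.14, 0, -1], [0.0757, 0.0473, 0.17, 0, -1], [0.0757, 0.0473, 0.19, 0, -1], [0.0757, 0.0473, 0.206, 0, -1], [0.0757, 0.0473, 0.206, 0, -1]]]}}

```text
clock: 2.3
position: [0.5508, 0.0292, 0.0729]
ee_rot: [-0.001, 0.707, 0.707, -0.001]
contact_force: [-0.3, -0.9, -0.1]
width: 0.0858
gripper_force: 0.0
```

```bash
python3 - <<'E'
from h import *
t=snap("top");s=snap("side")
cv2.imwrite("pics/d1.png",np.hstack([crop(t,280,120,380,210,4),crop(s,250,120,345,210,4)]))
E
```

```text
(no output)
```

View pics/d1.png

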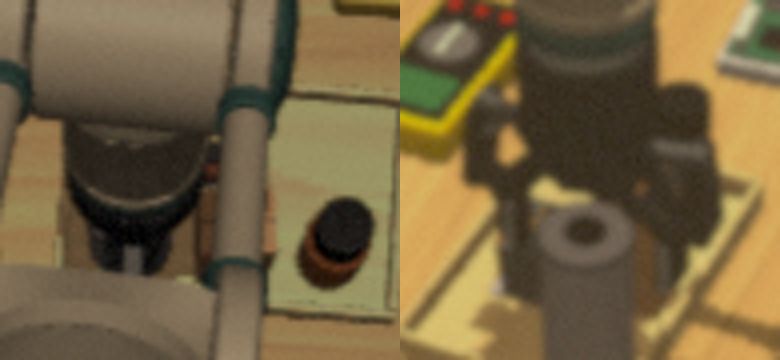

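The can stands between the two open fingers: the side view has its top at (583,232) and a finger on each side. Now I close the gripper.

Call:
{"method": "move_arm", "body": {"deltas": [[[0, 0, 0, 0, 0], [0, 0, 0, 0, 0.3], [0, 0, 0, 0, 0.5], [0, 0, 0, 0, 1], [0, 0, 0, 0, 1], [0, 0, 0, 0, 1], [0, 0, 0, 0, 1], [0, 0, 0, 0, 1], [0, 0, 0, 0, 1]]], "squeeze": 40}}

```text
clock: 3.3
position: [0.5534, 0.0298, 0.0758]
ee_rot: [0.001, 0.707, 0.707, 0.001]
contact_force: [-0.0, -0.6, 5.4]
width: 0.0529
gripper_force: 41.5
```

Call:
{"method": "move_arm", "body": {"deltas": [[[0, 0, -0.02, 0, 1], [0, 0, -0.05, 0, 1], [0, 0, -0.09, 0, 1], [0.02, -0.012, -0.12, 0, 1], [0.06, -0.035, -0.12, 0, 1], [0.1, -0.059, -0.12, 0, 1], [0.14, -0.082, -0.12, 0, 1], [0.18, -0.106, -0.12, 0, 1], [0.22, -0.13, -0.12, 0, 1], [0.25, -0.147, -0.12, 0, 1], [0.27, -0.159, -0.12, 0, 1], [0.27, -0.159, -0.1, 0, 1]]]}}

```text
clock: 4.5
position: [0.4246, 0.2484, 0.1555]
ee_rot: [0.0, 0.706, 0.708, 0.002]
contact_force: [0.1, -0.9, -3.9]
width: 0.0528
gripper_force: 43.1
```

```bash
python3 -c "
from h import *
go(.426,.246,.0745,0)"
```

```text
row [-0.0033  0.0015  0.1013] twist 0.0015 yaw 0.18 q6 0.38
```

Call:
{"method": "move_arm", "body": {"deltas": [[[0, 0, 0.03, 0, 1], [0, 0, 0.06, 0, 1], [0, 0, 0.08, 0, 1], [0, 0, 0.092, 0, 1], [0, 0, 0.098, 0, 1], [0, 0, 0.101, 0, 1], [0, 0, 0.101, 0, 1], [0, 0, 0.101, 0, 1]]]}}

```text
clock: 5.3
position: [0.426, 0.2462, 0.0743]
ee_rot: [0.0, 0.707, 0.707, 0.001]
contact_force: [-0.4, 0.1, -3.0]
width: 0.0534
gripper_force: 43.0
```

Call:
{"method": "move_arm", "body": {"deltas": [[[0, 0, 0.001, 0, 1], [0, 0, 0.002, 0, 1], [0, 0, 0.003, 0, 1], [0, 0, 0.003, 0, 1]]]}}

```text
clock: 5.7
position: [0.4261, 0.2463, 0.0737]
ee_rot: [0.0, 0.707, 0.707, 0.001]
contact_force: [-1.8, -0.4, 12.9]
width: 0.053
gripper_force: 44.1
```

Call:
{"method": "move_arm", "body": {"deltas": [[[0, 0, -0.0015, 0, 1], [0, 0, -0.0015, 0, -1], [0, 0, -0.0015, 0, -1], [0, 0, -0.0015, 0, -1], [0, 0, -0.0015, 0, -1], [0, 0, -0.0015, 0, -1], [0, 0, -0.03, 0, -1], [0, 0, -0.08, 0, -1], [0, 0, -0.14, 0, -1], [0, 0, -0.18, 0, -1], [-0.04, 0.017, -0.2, 0, -1], [-0.1, 0.043, -0.2, 0, -1]]]}}

```text
clock: 6.9
position: [0.4603, 0.1693, 0.2345]
ee_rot: [0.002, 0.706, 0.709, 0.003]
contact_force: [0.9, -1.1, -0.9]
width: 0.0855
gripper_force: 0.0
```

```bash
python3 - <<'E'
from h import *
go(.546,-.0325,.235,0)
t=snap("top");s=snap("side")
cv2.imwrite("pics/d2.png",np.hstack([crop(t,180,130,300,250,3),crop(s,200,200,340,340,3)[:360]]))
E
```

```text
row [-0.2527  0.106  -0.0005] twist 0.0021 yaw 0.25 q6 0.21
```

View pics/d2.png

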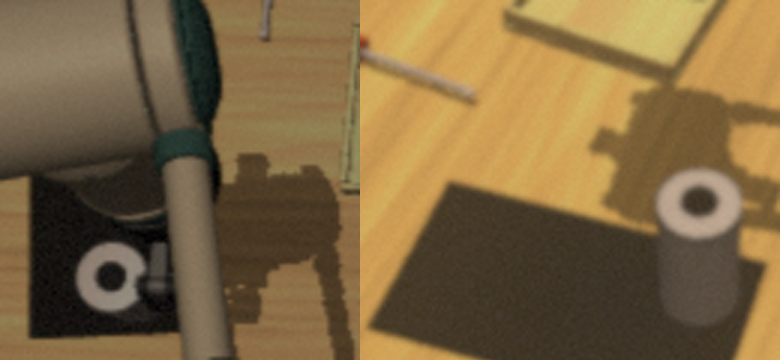

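The can stands upright on the mat, in the side view at (700,205) to (700,310). Next is the carton.

Call:
{"method": "move_arm", "body": {"deltas": [[[-0.06, 0.025, 0, 0.002, -1], [-0.12, 0.05, 0, 0.002, -1], [-0.18, 0.075, 0, 0.002, -1], [-0.23, 0.096, 0, 0.002, -1], [-0.2527, 0.106, 0, 0.002, -1], [-0.2527, 0.106, 0.03, 0.002, -1], [-0.2527, 0.106, 0.08, 0.002, -1], [-0.2527, 0.106, 0.13, 0.002, -1], [-0.2527, 0.106, 0.17, 0.002, -1], [-0.2527, 0.106, 0.19, 0.002, -1], [-0.2527, 0.106, 0.2, 0.002, -1], [-0.2527, 0.106, 0.2, 0.002, -1]]]}}

```text
clock: 8.2
position: [0.5429, -0.0337, 0.0702]
ee_rot: [-0.001, 0.709, 0.706, -0.001]
contact_force: [-0.1, -0.2, 0.4]
width: 0.0852
gripper_force: 0.0
```

Call:
{"method": "move_arm", "body": {"deltas": [[[0, 0, 0, 0, 0], [0, 0, 0, 0, 0.3], [0, 0, 0, 0, 0.5], [0, 0, 0, 0, 1], [0, 0, 0, 0, 1], [0, 0, 0, 0, 1], [0, 0, 0, 0, 1], [0, 0, 0, 0, 1], [0, 0, 0, 0, 1]]]}}

```text
clock: 9.1
position: [0.5445, -0.0342, 0.0724]
ee_rot: [0.001, 0.709, 0.706, 0.001]
contact_force: [0.6, 0.6, 5.7]
width: 0.0398
gripper_force: 46.3
```

Call:
{"method": "move_arm", "body": {"deltas": [[[0, 0, -0.02, 0, 1], [0, 0, -0.05, 0, 1], [0, 0, -0.09, 0, 1], [0.02, -0.002, -0.12, 0, 1], [0.06, -0.007, -0.14, 0, 1], [0.11, -0.013, -0.15, 0, 1], [0.16, -0.019, -0.15, 0, 1], [0.21, -0.025, -0.15, 0, 1], [0.26, -0.031, -0.15, 0, 1], [0.31, -0.037, -0.15, 0, 1], [0.36, -0.043, -0.15, 0, 1], [0.4, -0.048, -0.15, 0, 1]]]}}

```text
clock: 10.3
position: [0.5054, 0.288, 0.1907]
ee_rot: [-0.0, 0.708, 0.706, -0.001]
contact_force: [0.9, 0.1, -1.1]
width: 0.0396
gripper_force: 45.4
```

```bash
python3 -c "
from h import *
go(.503,.31,.0705,0)"
```

```text
row [ 0.0276 -0.003   0.1502] twist -0.0015 yaw -0.18 q6 0.4
```

Call:
{"method": "move_arm", "body": {"deltas": [[[0.02, 0, 0, 0, 1], [0.0276, -0.003, 0.03, 0, 1], [0.0276, -0.003, 0.07, 0, 1], [0.0276, -0.003, 0.11, 0, 1], [0.0276, -0.003, 0.135, 0, 1], [0.0276, -0.003, 0.145, 0, 1], [0.0276, -0.003, 0.148, 0, 1], [0.0276, -0.003, 0.15, 0, 1], [0.0276, -0.003, 0.15, 0, 1]]]}}

```text
clock: 11.2
position: [0.5051, 0.3083, 0.0723]
ee_rot: [0.0, 0.709, 0.706, 0.001]
contact_force: [-0.0, 0.0, -1.0]
width: 0.0396
gripper_force: 45.3
```

Call:
{"method": "move_arm", "body": {"deltas": [[[0, 0, 0.001, 0, 1], [0, 0, 0.002, 0, 1], [0, 0, 0.003, 0, 1], [0, 0, 0.003, 0, 1]]]}}

```text
clock: 11.6
position: [0.5048, 0.3084, 0.0704]
ee_rot: [0.0, 0.709, 0.706, 0.001]
contact_force: [-1.0, -0.8, 4.9]
width: 0.0394
gripper_force: 46.2
```

Call:
{"method": "move_arm", "body": {"deltas": [[[0, 0, -0.0005, 0, 0.5], [0, 0, -0.0005, 0, -1], [0, 0, -0.0005, 0, -1], [0, 0, -0.0005, 0, -1], [0, 0, -0.0005, 0, -1], [0, 0, -0.0005, 0, -1], [0, 0, -0.03, 0, -1], [0, 0, -0.08, 0, -1], [0, 0, -0.14, 0, -1], [0, 0, -0.18, 0, -1], [-0.04, 0.004, -0.2, 0, -1], [-0.1, 0.01, -0.2, 0, -1]]]}}

```text
clock: 12.8
position: [0.5137, 0.2298, 0.2321]
ee_rot: [0.001, 0.707, 0.707, 0.004]
contact_force: [0.9, -0.9, 0.2]
width: 0.0856
gripper_force: 0.0
```

```bash
python3 -c "
from h import *
go(.546,-.0975,.235,0)"
```

```text
row [-0.409   0.0405 -0.0045] twist -0.0001 yaw -0.01 q6 0.3
```

Call:
{"method": "move_arm", "body": {"deltas": [[[-0.06, 0.006, 0, 0, -1], [-0.12, 0.012, 0, 0, -1], [-0.18, 0.018, 0, 0, -1], [-0.24, 0.024, 0, 0, -1], [-0.3, 0.03, 0, 0, -1], [-0.35, 0.035, 0, 0, -1], [-0.39, 0.039, 0, 0, -1], [-0.409, 0.0405, 0, 0, -1], [-0.409, 0.0405, 0.03, 0, -1], [-0.409, 0.0405, 0.07, 0, -1], [-0.409, 0.0405, 0.1, 0, -1], [-0.409, 0.0405, 0.1, 0, -1]]]}}

```text
clock: 14.0
position: [0.5402, -0.0977, 0.1456]
ee_rot: [-0.004, 0.708, 0.706, -0.002]
contact_force: [-0.6, 1.1, -0.3]
width: 0.0851
gripper_force: 0.0
```

```bash
python3 - <<'E'
from h import *
go(.546,-.0975,.085,0)
t=snap("top");s=snap("side")
cv2.imwrite("pics/d3.png",np.hstack([crop(t,180,120,400,250,2)[:260],crop(s,200,110,360,240,2)]))
E
```

```text
row [0.     0.0078 0.0757] twist -0.0018 yaw -0.22 q6 -0.3
```

View pics/d3.png

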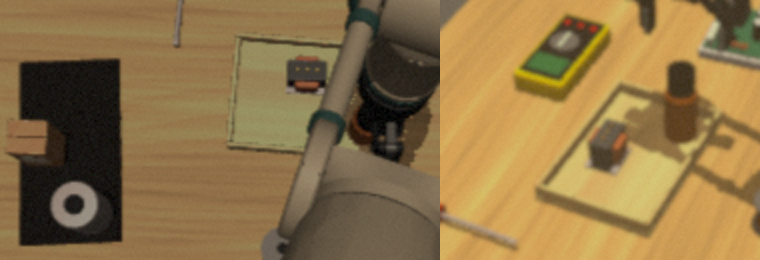

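The carton and the can both stand on the mat in the top view, around (35,140) and (75,205). The bottle is alone in the front row, with the gripper above it.

Call:
{"method": "move_arm", "body": {"deltas": [[[0, 0.004, 0.01, 0, -1], [0, 0.004, 0.02, 0, -1], [0, 0.004, 0.035, 0, -1], [0, 0.004, 0.05, 0, -1], [0, 0.004, 0.065, 0, -1], [0, 0.004, 0.073, 0, -1], [0, 0.004, 0.073, 0, -1], [0, 0.004, 0.073, 0, -1]]]}}

```text
clock: 14.9
position: [0.5462, -0.0993, 0.0904]
ee_rot: [-0.0, 0.709, 0.706, -0.0]
contact_force: [1.0, -0.2, 0.5]
width: 0.0856
gripper_force: 0.0
```

```bash
python3 - <<'E'
from h import *
s=manip.get_state();go(.546,-.0975,.085,0)
im=snap("side")
for X in ([.546,-.0975,.111],[.546,-.0975,.077],s["position"]):print(proj("side",X))
cv2.imwrite("pics/d4.png",crop(im,280,100,360,200,5))
E
```

```text
row [ 0.0022 -0.0003  0.0067] twist -0.002 yaw -0.24 q6 -0.3
[320.3638 144.1106]
[320.1963 155.0092]
[320.4547 150.3269]
```

View pics/d4.png

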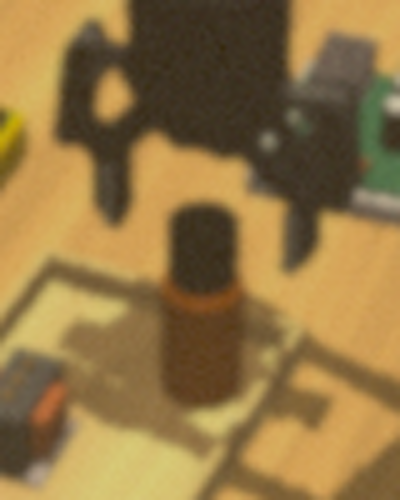

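The open fingers stand on both sides of the black cap (110,215 and 295,265; cap at 205,245), nearly centred. I go down a little and close.

Call:
{"method": "move_arm", "body": {"deltas": [[[0.001, 0, 0.004, 0, -0.5], [0.001, 0, 0.006, 0, 0], [0.001, 0, 0.006, 0, 0.3], [0.001, 0, 0.006, 0, 0.5], [0.001, 0, 0.006, 0, 1], [0.001, 0, 0.006, 0, 1], [0.001, 0, 0.006, 0, 1], [0.001, 0, 0.006, 0, 1], [0.001, 0, 0.006, 0, 1], [0.001, 0, 0.006, 0, 1]]]}}

```text
clock: 15.95
position: [0.5462, -0.0985, 0.0859]
ee_rot: [0.0, 0.709, 0.706, 0.0]
contact_force: [0.3, 0.5, 2.4]
width: 0.0339
gripper_force: 40.2
```

Call:
{"method": "move_arm", "body": {"deltas": [[[0, 0, -0.02, 0, 1], [0, 0, -0.05, 0, 1], [0, 0, -0.09, 0, 1], [0.02, 0.002, -0.12, 0, 1], [0.06, 0.007, -0.14, 0, 1], [0.11, 0.013, -0.15, 0, 1], [0.16, 0.018, -0.15, 0, 1], [0.21, 0.024, -0.15, 0, 1], [0.26, 0.03, -0.15, 0, 1], [0.31, 0.035, -0.15, 0, 1], [0.36, 0.041, -0.15, 0, 1], [0.4, 0.046, -0.15, 0, 1]]]}}

```text
clock: 17.15
position: [0.5837, 0.2237, 0.2046]
ee_rot: [-0.001, 0.708, 0.706, -0.001]
contact_force: [0.8, -1.1, -2.3]
width: 0.0339
gripper_force: 40.2
```

```bash
python3 -c "
from h import *
go(.586,.254,.0838,0)"
```

```text
row [0.0379 0.0031 0.151 ] twist -0.0015 yaw -0.18 q6 0.26
```

Call:
{"method": "move_arm", "body": {"deltas": [[[0.02, 0.003, 0, 0, 1], [0.038, 0.003, 0.03, 0, 1], [0.038, 0.003, 0.07, 0, 1], [0.038, 0.003, 0.11, 0, 1], [0.038, 0.003, 0.135, 0, 1], [0.038, 0.003, 0.145, 0, 1], [0.038, 0.003, 0.148, 0, 1], [0.038, 0.003, 0.15, 0, 1], [0.038, 0.003, 0.15, 0, 1]]]}}

```text
clock: 18.05
position: [0.5877, 0.2518, 0.0868]
ee_rot: [0.001, 0.709, 0.706, 0.001]
contact_force: [0.0, -0.2, -2.1]
width: 0.0343
gripper_force: 40.3
```

Call:
{"method": "move_arm", "body": {"deltas": [[[0, 0, 0.0015, 0, 1], [0, 0, 0.003, 0, 1], [0, 0, 0.004, 0, 1], [0, 0, 0.0045, 0, 1], [0, 0, 0.0045, 0, 1]]]}}

```text
clock: 18.55
position: [0.5873, 0.252, 0.0839]
ee_rot: [0.001, 0.709, 0.706, 0.001]
contact_force: [-0.8, -0.4, 5.9]
width: 0.0339
gripper_force: 41.1
```

Call:
{"method": "move_arm", "body": {"deltas": [[[0, 0, -0.001, 0, 0.5], [0, 0, -0.001, 0, -1], [0, 0, -0.001, 0, -1], [0, 0, -0.001, 0, -1], [0, 0, -0.001, 0, -1], [0, 0, -0.001, 0, -1], [0, 0, -0.03, 0, -1], [0, 0, -0.08, 0, -1], [0, 0, -0.14, 0, -1], [0, 0, -0.18, 0, -1], [-0.04, 0.004, -0.2, 0.07, -1], [-0.1, 0.01, -0.2, 0.14, -1]]]}}

```text
clock: 19.75
position: [0.5961, 0.1735, 0.2457]
ee_rot: [0.001, 0.805, 0.594, 0.004]
contact_force: [0.1, -0.1, 1.2]
width: 0.0854
gripper_force: 0.0
```

```bash
python3 - <<'E'
from h import *
go(.609,-.0185,.235,-np.pi/2)
t=snap("top");s=snap("side")
cv2.imwrite("pics/d5.png",np.hstack([crop(t,285,130,390,205,4)[:300],crop(s,200,200,300,275,4)]))
E
```

```text
row [-0.2247  0.0861  0.013 ] twist 0.6072 yaw -17.14 q6 0.47
```

View pics/d5.png

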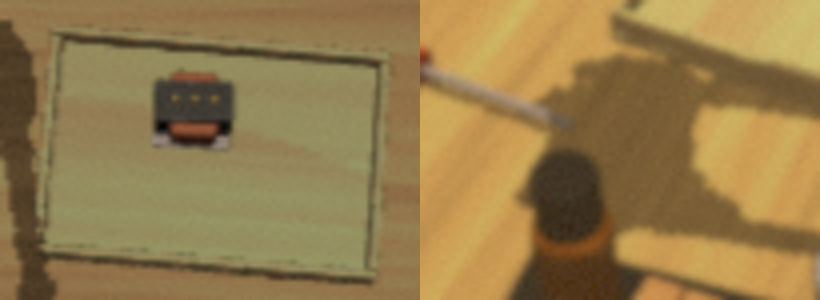

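The transformer has not moved in the tray (195,105 in the crop), and the bottle stands upright on the mat.

Call:
{"method": "move_arm", "body": {"deltas": [[[-0.04, 0.015, 0, 0.07, -1], [-0.08, 0.03, 0, 0.14, -1], [-0.12, 0.046, 0, 0.21, -1], [-0.16, 0.061, 0, 0.28, -1], [-0.19, 0.073, 0.01, 0.35, -1], [-0.21, 0.08, 0.013, 0.42, -1], [-0.2247, 0.086, 0.013, 0.49, -1], [-0.2247, 0.086, 0.013, 0.56, -1], [-0.2247, 0.086, 0.04, 0.607, -1], [-0.2247, 0.086, 0.08, 0.607, -1], [-0.2247, 0.086, 0.12, 0.607, -1], [-0.2247, 0.086, 0.13, 0.607, -1]]]}}

```text
clock: 21.05
position: [0.6048, -0.0196, 0.1342]
ee_rot: [-0.001, 1.0, 0.001, -0.004]
contact_force: [-0.9, -0.4, -0.0]
width: 0.0851
gripper_force: 0.0
```

```bash
python3 - <<'E'
from h import *
go(.609,-.0185,.024,-np.pi/2)
s=snap("side")
cv2.imwrite("pics/d6.png",crop(s,235,110,345,215,5))
E
```

```text
row [ 0.0063 -0.0011  0.1377] twist 0.0013 yaw -89.85 q6 1.42
```

View pics/d6.png

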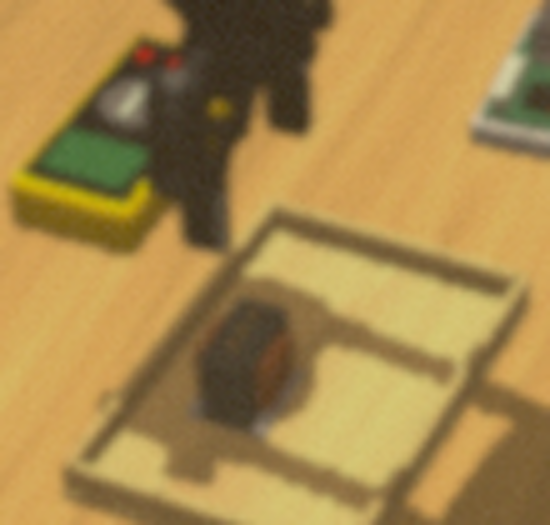

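Call:
{"method": "move_arm", "body": {"deltas": [[[0.003, -0.001, 0.02, 0, -1], [0.003, -0.001, 0.05, 0, -1], [0.003, -0.001, 0.08, 0, -1], [0.003, -0.001, 0.1, 0, -1], [0.003, -0.001, 0.115, 0, -1], [0.003, -0.001, 0.125, 0, -1], [0.003, -0.001, 0.13, 0, -1], [0.003, -0.001, 0.133, 0, -1], [0.003, -0.001, 0.133, 0, -1], [0.003, -0.001, 0.133, 0, -1]]]}}

```text
clock: 22.1
position: [0.6104, -0.0195, 0.0323]
ee_rot: [0.0, 1.0, 0.001, 0.001]
contact_force: [-0.1, -0.2, 0.8]
width: 0.0858
gripper_force: 0.0
```

Call:
{"method": "move_arm", "body": {"deltas": [[[-0.002, 0.0, 0.005, 0, -1], [-0.002, 0.0, 0.01, 0, -0.6], [-0.002, 0.0, 0.01, 0, 0], [-0.002, 0.0, 0.01, 0, 0.3], [-0.002, 0.0, 0.01, 0, 0.5], [-0.002, 0.0, 0.01, 0, 1], [-0.002, 0.0, 0.01, 0, 1], [-0.002, 0.0, 0.01, 0, 1], [-0.002, 0.0, 0.01, 0, 1], [-0.002, 0.0, 0.01, 0, 1]]], "squeeze": 60}}

```text
clock: 23.1
position: [0.6084, -0.0194, 0.0236]
ee_rot: [-0.0, 1.0, 0.001, 0.0]
contact_force: [0.0, 0.5, -1.8]
width: 0.0494
gripper_force: 64.1
```

Call:
{"method": "move_arm", "body": {"deltas": [[[0, 0, -0.01, 0, 1], [0, 0, -0.04, 0, 1], [0, 0, -0.08, 0, 1], [0, 0, -0.12, 0, 1], [-0.02, 0.04, -0.14, 0, 1], [-0.05, 0.09, -0.14, -0.005, 1], [-0.074, 0.14, -0.14, -0.01, 1], [-0.1, 0.19, -0.14, -0.0167, 1], [-0.126, 0.24, -0.14, -0.0167, 1], [-0.15, 0.29, -0.14, -0.0167, 1], [-0.175, 0.335, -0.14, -0.0167, 1], [-0.19, 0.365, -0.14, -0.0167, 1]]]}}

```text
clock: 24.3
position: [0.4547, -0.314, 0.1357]
ee_rot: [0.0, 1.0, 0.018, -0.001]
contact_force: [0.5, 0.2, -4.2]
width: 0.049
gripper_force: 63.8
```

Call:
{"method": "move_arm", "body": {"deltas": [[[-0.005, 0.01, 0, 0, 1], [-0.009, 0.014, 0, 0, 1], [-0.009, 0.014, 0.02, 0, 1], [-0.009, 0.014, 0.04, 0, 1], [-0.009, 0.014, 0.06, 0, 1], [-0.009, 0.014, 0.07, 0, 1], [-0.009, 0.014, 0.08, 0, 1], [-0.009, 0.014, 0.08, 0, 1]]]}}

```text
clock: 25.1
position: [0.45, -0.3222, 0.0709]
ee_rot: [-0.001, 1.0, 0.019, -0.001]
contact_force: [-0.7, 0.3, -4.7]
width: 0.0489
gripper_force: 63.8
```

```bash
python3 - <<'E'
from h import *
go(.449,-.3227,.0335,-np.radians(88))
t=snap("top");s=snap("side")
cv2.imwrite("pics/d7.png",np.hstack([crop(t,410,165,490,250,5),crop(s,325,80,405,165,5)]))
E
```

```text
row [-0.0012  0.0006  0.0468] twist 0.0014 yaw -87.83 q6 0.79
```

View pics/d7.png

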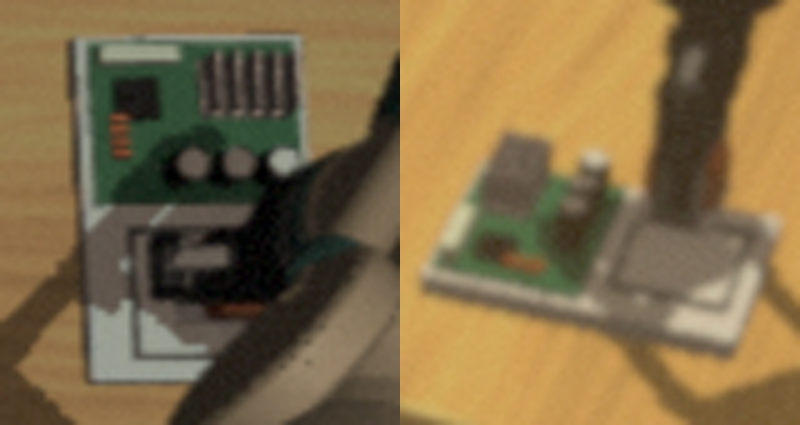

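The transformer hangs squarely over the bay: the top view has the bay lips at 133–, 230–355 below it. I lower it slowly.

Call:
{"method": "move_arm", "body": {"deltas": [[[-0.001, 0, 0.01, 0, 1], [-0.001, 0, 0.02, 0, 1], [-0.001, 0, 0.028, 0, 1], [-0.001, 0, 0.034, 0, 1], [-0.001, 0, 0.038, 0, 1], [-0.001, 0, 0.041, 0, 1], [-0.001, 0, 0.043, 0, 1], [-0.001, 0, 0.044, 0, 1], [-0.001, 0, 0.044, 0, 1]]]}}

```text
clock: 26.1
position: [0.4494, -0.3233, 0.0365]
ee_rot: [0.0, 1.0, 0.019, 0.0]
contact_force: [-0.1, -0.3, -4.0]
width: 0.049
gripper_force: 63.9
```

Call:
{"method": "move_arm", "body": {"deltas": [[[0, 0, 0.001, 0, 1], [0, 0, 0.002, 0, 1], [0, 0, 0.003, 0, 1], [0, 0, 0.004, 0, 1], [0, 0, 0.004, 0, 1]]]}}

```text
clock: 26.6
position: [0.4493, -0.3232, 0.0332]
ee_rot: [-0.0, 1.0, 0.019, -0.0]
contact_force: [-0.1, -0.4, -4.2]
width: 0.0493
gripper_force: 63.9
```

Call:
{"method": "move_arm", "body": {"deltas": [[[0, 0, 0.0008, 0, 1], [0, 0, 0.0016, 0, 1], [0, 0, 0.0024, 0, 1], [0, 0, 0.0024, 0, 1]]]}}

```text
clock: 27.0
position: [0.4495, -0.3233, 0.0326]
ee_rot: [0.0, 1.0, 0.019, 0.0]
contact_force: [-1.7, 1.0, 5.3]
width: 0.0489
gripper_force: 65.2
```

Call:
{"method": "move_arm", "body": {"deltas": [[[0, 0, -0.0008, 0, 0.2], [0, 0, -0.0008, 0, -0.2], [0, 0, -0.0008, 0, -0.5], [0, 0, -0.0008, 0, -0.6], [0, 0, -0.0008, 0, -0.6], [0, 0, -0.02, 0, -0.6], [0, 0, -0.05, 0, -0.6], [0, 0, -0.1, 0, -0.6], [0, 0, -0.16, 0, -0.6], [0, 0, -0.21, 0, -0.6], [0, -0.06, -0.25, 0, -1], [0, -0.12, -0.25, 0, -1]]], "squeeze": 40}}

```text
clock: 28.2
position: [0.4483, -0.2338, 0.2351]
ee_rot: [0.003, 1.0, 0.017, 0.004]
contact_force: [0.0, -0.0, -0.2]
width: 0.0853
gripper_force: 0.0
```

```bash
python3 - <<'E'
from h import *
go(.5873,.252,.24,0)
t=snap("top");s=snap("side")
cv2.imwrite("pics/d8.png",np.hstack([crop(t,410,165,490,250,5),crop(s,325,80,405,165,5)]))
E
```

```text
row [ 0.1942 -0.601  -0.0082] twist -0.7339 yaw -88.06 q6 0.92
```

View pics/d8.png

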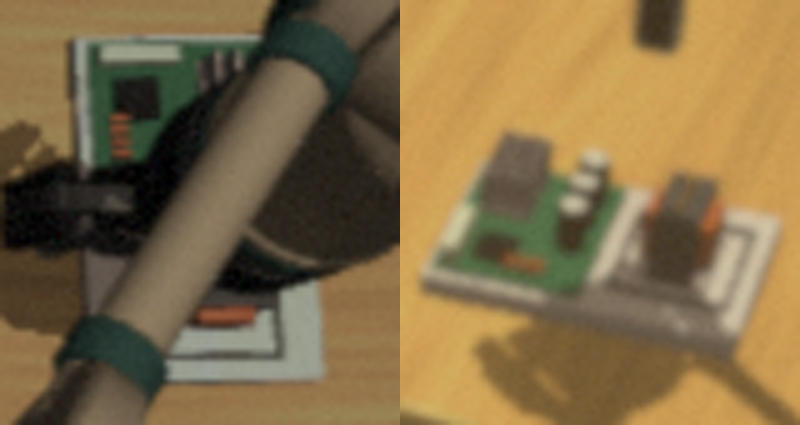

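The transformer stands upright in the bay, at (680,235) in the side view. Back to the mat.

Call:
{"method": "move_arm", "body": {"deltas": [[[0.01, -0.03, 0, -0.07, -1], [0.03, -0.09, -0.008, -0.14, -1], [0.05, -0.15, -0.008, -0.21, -1], [0.07, -0.21, -0.008, -0.28, -1], [0.088, -0.27, -0.008, -0.35, -1], [0.107, -0.33, -0.008, -0.42, -1], [0.126, -0.39, -0.008, -0.49, -1], [0.145, -0.45, -0.008, -0.56, -1], [0.165, -0.51, -0.008, -0.63, -1], [0.18, -0.56, -0.008, -0.7, -1], [0.1942, -0.601, -0.008, -0.734, -1], [0.1942, -0.601, -0.008, -0.734, -1]]]}}

```text
clock: 29.5
position: [0.5845, 0.2586, 0.236]
ee_rot: [-0.001, 0.704, 0.71, 0.001]
contact_force: [-0.1, -0.9, 0.1]
width: 0.0854
gripper_force: 0.0
```

```bash
python3 - <<'E'
from h import *
go(.5873,.252,.0845,0)
t=snap("top");s=snap("side")
cv2.imwrite("pics/d9.png",np.hstack([crop(t,410,165,490,250,5),crop(s,200,200,345,340,3)[:425]]) if 0 else np.hstack([crop(t,410,165,490,250,5),cv2.resize(s[190:345,200:345],(400,425))]))
E
```

```text
row [-0.0086  0.0034  0.1894] twist 0.0041 yaw 0.5 q6 0.3
```

View pics/d9.png

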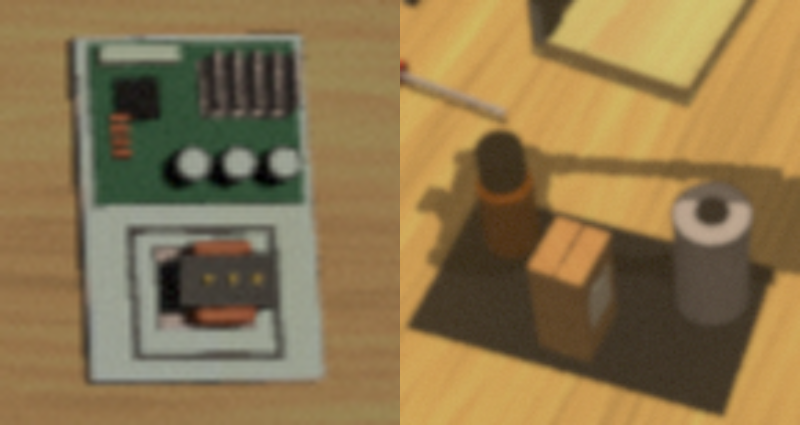

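All three stand upright on the mat (bottle at 500,190, carton at 570,290, can at 712,250). The transformer sits in the bay with its middle stub at (234,280). I fetch the bottle.

Call:
{"method": "move_arm", "body": {"deltas": [[[-0.004, 0.002, 0.01, 0, -1], [-0.006, 0.002, 0.04, 0.004, -1], [-0.006, 0.002, 0.08, 0.004, -1], [-0.006, 0.002, 0.12, 0.004, -1], [-0.006, 0.002, 0.15, 0.004, -1], [-0.006, 0.002, 0.17, 0.004, -1], [-0.006, 0.002, 0.18, 0.004, -1], [-0.006, 0.002, 0.18, 0.004, -1], [-0.006, 0.002, 0.18, 0.004, -1]]]}}

```text
clock: 30.5
position: [0.5856, 0.2489, 0.0942]
ee_rot: [0.0, 0.709, 0.705, 0.001]
contact_force: [-0.0, 0.0, 0.2]
width: 0.085
gripper_force: 0.0
```

```bash
python3 - <<'E'
from h import *
go(.5873,.252,.0842,0)
print(ray("top",456.4,220.6,.061), proj("top",[.449,-.3227,.061]))
E
```

```text
row [0.0039 0.002  0.0124] twist -0.0028 yaw -0.34 q6 0.3
[ 0.4503 -0.324 ] [455.8832 221.1269]
```

Call:
{"method": "move_arm", "body": {"deltas": [[[0.0035, 0.002, 0.008, -0.002, -1], [0.0035, 0.002, 0.0122, -0.002, -1], [0.0035, 0.002, 0.0122, -0.002, 0], [0.0035, 0.002, 0.0122, -0.002, 0.3], [0.0035, 0.002, 0.0122, -0.002, 0.5], [0.0035, 0.002, 0.0122, -0.002, 1], [0.0035, 0.002, 0.0122, -0.002, 1], [0.0035, 0.002, 0.0122, -0.002, 1], [0.0035, 0.002, 0.0122, -0.002, 1], [0.0035, 0.002, 0.0122, -0.002, 1]]]}}

```text
clock: 31.5
position: [0.587, 0.2524, 0.084]
ee_rot: [0.0, 0.707, 0.707, 0.0]
contact_force: [0.7, -0.0, 2.1]
width: 0.034
gripper_force: 40.0
```

Call:
{"method": "move_arm", "body": {"deltas": [[[0, 0, -0.02, 0, 1], [0, 0, -0.05, 0, 1], [0, 0, -0.09, 0, 1], [-0.02, -0.002, -0.12, 0, 1], [-0.06, -0.007, -0.14, 0, 1], [-0.11, -0.013, -0.15, 0, 1], [-0.16, -0.018, -0.15, 0, 1], [-0.21, -0.024, -0.15, 0, 1], [-0.26, -0.03, -0.15, 0, 1], [-0.31, -0.035, -0.15, 0, 1], [-0.36, -0.041, -0.15, 0, 1], [-0.41, -0.047, -0.15, 0, 1]]]}}

```text
clock: 32.7
position: [0.5477, -0.077, 0.2029]
ee_rot: [-0.001, 0.707, 0.707, -0.0]
contact_force: [1.4, -0.2, -1.5]
width: 0.0338
gripper_force: 40.2
```

Call:
{"method": "move_arm", "body": {"deltas": [[[-0.02, -0.003, 0, 0, 1], [-0.028, -0.004, 0.02, 0, 1], [-0.028, -0.004, 0.06, 0, 1], [-0.028, -0.004, 0.1, 0, 1], [-0.028, -0.004, 0.125, 0, 1], [-0.028, -0.004, 0.135, 0, 1], [-0.028, -0.004, 0.135, 0, 1], [-0.028, -0.004, 0.135, 0, 1], [-0.028, -0.004, 0.135, 0, 1]]]}}

```text
clock: 33.6
position: [0.5467, -0.0982, 0.097]
ee_rot: [0.001, 0.707, 0.707, 0.001]
contact_force: [0.1, -0.6, -1.7]
width: 0.0344
gripper_force: 40.2
```

```bash
python3 -c "
from h import *
go(.5462,-.0981,.0862,0)"
```

```text
row [ 0.0001 -0.0007  0.0135] twist -0.0002 yaw -0.02 q6 -0.3
```

Call:
{"method": "move_arm", "body": {"deltas": [[[0, -0.001, 0.005, 0, 1], [0, -0.001, 0.009, 0, 1], [0, -0.001, 0.011, 0, 1], [0, -0.001, 0.0125, 0, 1], [0, -0.001, 0.0135, 0, 1], [0, -0.001, 0.0145, 0, 1], [0, -0.001, 0.0145, 0, 1]]]}}

```text
clock: 34.3
position: [0.5449, -0.0981, 0.0859]
ee_rot: [0.0, 0.707, 0.707, 0.0]
contact_force: [-3.4, 1.2, 9.5]
width: 0.0339
gripper_force: 41.5
```

Call:
{"method": "move_arm", "body": {"deltas": [[[0, 0, -0.001, 0, 0.5], [0, 0, -0.001, 0, -1], [0, 0, -0.001, 0, -1], [0, 0, -0.001, 0, -1], [0, 0, -0.001, 0, -1], [0, 0, -0.001, 0, -1], [0, 0, -0.03, 0, -1], [0, 0, -0.08, 0, -1], [0, 0, -0.14, 0, -1], [0, 0, -0.18, 0, -1], [0.05, -0.005, -0.2, 0, -1], [0.11, -0.011, -0.2, 0, -1]]]}}

```text
clock: 35.5
position: [0.5383, -0.0108, 0.2472]
ee_rot: [0.003, 0.709, 0.706, 0.002]
contact_force: [0.9, 0.3, -0.7]
width: 0.0854
gripper_force: 0.0
```

Call:
{"method": "move_arm", "body": {"deltas": [[[0.06, -0.006, 0, 0, -1], [0.12, -0.012, 0, 0, -1], [0.18, -0.018, 0, 0, -1], [0.24, -0.024, 0, 0, -1], [0.3, -0.03, 0, 0, -1], [0.35, -0.035, 0, 0, -1], [0.385, -0.038, 0, 0, -1], [0.398, -0.04, 0, 0, -1], [0.398, -0.04, 0.03, 0, -1], [0.398, -0.04, 0.07, 0, -1], [0.398, -0.04, 0.09, 0, -1], [0.398, -0.04, 0.09, 0, -1]]]}}

```text
clock: 36.7
position: [0.5026, 0.3067, 0.1692]
ee_rot: [-0.001, 0.708, 0.707, -0.003]
contact_force: [-0.3, -0.4, -0.1]
width: 0.0852
gripper_force: 0.0
```

```bash
python3 -c "
from h import *
go(.5048,.3084,.0706,0)"
```

```text
row [0.0026 0.0035 0.1232] twist -0.0006 yaw -0.07 q6 0.43
```

Call:
{"method": "move_arm", "body": {"deltas": [[[0.002, 0.002, 0.02, 0, -1], [0.002, 0.002, 0.05, 0, -1], [0.002, 0.002, 0.08, 0, -1], [0.002, 0.002, 0.1, 0, -1], [0.002, 0.002, 0.11, 0, -1], [0.002, 0.002, 0.115, 0, -1], [0.002, 0.002, 0.115, 0, -1], [0.002, 0.002, 0.115, 0, -1]]]}}

```text
clock: 37.5
position: [0.5067, 0.3102, 0.0811]
ee_rot: [0.0, 0.707, 0.707, 0.001]
contact_force: [-0.1, 0.6, -0.2]
width: 0.0854
gripper_force: 0.0
```

```bash
python3 -c "
from h import *
go(.5048,.3084,.0706,0)"
```

```text
row [-0.0023 -0.0024  0.0132] twist -0.0004 yaw -0.05 q6 0.43
```

Call:
{"method": "move_arm", "body": {"deltas": [[[-0.0022, -0.0022, 0.008, 0, -1], [-0.0022, -0.0022, 0.013, 0, -1], [-0.0022, -0.0022, 0.013, 0, 0], [-0.0022, -0.0022, 0.013, 0, 0.3], [-0.0022, -0.0022, 0.013, 0, 0.5], [-0.0022, -0.0022, 0.013, 0, 1], [-0.0022, -0.0022, 0.013, 0, 1], [-0.0022, -0.0022, 0.013, 0, 1], [-0.0022, -0.0022, 0.013, 0, 1], [-0.0022, -0.0022, 0.013, 0, 1]]]}}

```text
clock: 38.5
position: [0.5042, 0.3083, 0.0698]
ee_rot: [0.0, 0.707, 0.707, 0.0]
contact_force: [-0.1, -0.6, 2.0]
width: 0.0394
gripper_force: 43.8
```

Call:
{"method": "move_arm", "body": {"deltas": [[[0, 0, -0.02, 0, 1], [0, 0, -0.05, 0, 1], [0, 0, -0.09, 0, 1], [-0.02, 0.002, -0.12, 0, 1], [-0.06, 0.007, -0.14, 0, 1], [-0.11, 0.013, -0.15, 0, 1], [-0.16, 0.019, -0.15, 0, 1], [-0.21, 0.025, -0.15, 0, 1], [-0.26, 0.031, -0.15, 0, 1], [-0.31, 0.037, -0.15, 0, 1], [-0.36, 0.043, -0.15, 0, 1], [-0.4, 0.047, -0.15, 0, 1]]]}}

```text
clock: 39.7
position: [0.5413, -0.0141, 0.1892]
ee_rot: [-0.0, 0.708, 0.707, -0.0]
contact_force: [0.5, 0.4, -0.6]
width: 0.0397
gripper_force: 43.6
```

Call:
{"method": "move_arm", "body": {"deltas": [[[-0.02, 0.002, 0, 0, 1], [-0.028, 0.003, 0.02, 0, 1], [-0.028, 0.003, 0.06, 0, 1], [-0.028, 0.003, 0.1, 0, 1], [-0.028, 0.003, 0.125, 0, 1], [-0.028, 0.003, 0.135, 0, 1], [-0.028, 0.003, 0.135, 0, 1], [-0.028, 0.003, 0.135, 0, 1], [-0.028, 0.003, 0.135, 0, 1]]]}}

```text
clock: 40.6
position: [0.5451, -0.0342, 0.083]
ee_rot: [0.001, 0.707, 0.707, 0.001]
contact_force: [-0.8, -0.5, -1.3]
width: 0.04
gripper_force: 43.4
```

```bash
python3 -c "
from h import *
go(.5445,-.0343,.072,0)"
```

```text
row [-0.0001 -0.0007  0.0137] twist -0.0002 yaw -0.02 q6 -0.19
```

Call:
{"method": "move_arm", "body": {"deltas": [[[0, 0, 0.005, 0, 1], [0, 0, 0.009, 0, 1], [0, 0, 0.011, 0, 1], [0, 0, 0.0125, 0, 1], [0, 0, 0.0135, 0, 1], [0, 0, 0.0145, 0, 1], [0, 0, 0.0145, 0, 1]]]}}

```text
clock: 41.3
position: [0.5438, -0.0342, 0.0717]
ee_rot: [0.0, 0.707, 0.707, -0.0]
contact_force: [-2.1, 0.3, 10.1]
width: 0.0396
gripper_force: 44.7
```

Call:
{"method": "move_arm", "body": {"deltas": [[[0, 0, -0.001, 0, 0.5], [0, 0, -0.001, 0, -1], [0, 0, -0.001, 0, -1], [0, 0, -0.001, 0, -1], [0, 0, -0.001, 0, -1], [0, 0, -0.001, 0, -1], [0, 0, -0.03, 0, -1], [0, 0, -0.08, 0, -1], [0, 0, -0.14, 0, -1], [0, 0, -0.18, 0, -1], [0.05, -0.021, -0.2, 0, -1], [0.1, -0.042, -0.2, 0, -1]]]}}

```text
clock: 42.5
position: [0.5123, 0.0459, 0.2331]
ee_rot: [0.002, 0.708, 0.706, 0.002]
contact_force: [0.2, 0.3, 0.1]
width: 0.0853
gripper_force: 0.0
```

Call:
{"method": "move_arm", "body": {"deltas": [[[0.05, -0.021, 0, 0, -1], [0.1, -0.042, 0, 0, -1], [0.15, -0.063, 0, 0, -1], [0.2, -0.084, 0, 0, -1], [0.23, -0.098, 0, 0, -1], [0.2505, -0.1055, 0, 0, -1], [0.2505, -0.1055, 0.03, 0, -1], [0.2505, -0.1055, 0.07, 0, -1], [0.2505, -0.1055, 0.09, 0, -1], [0.2505, -0.1055, 0.09, 0, -1]]]}}

```text
clock: 43.5
position: [0.4241, 0.2456, 0.1557]
ee_rot: [-0.001, 0.707, 0.707, -0.003]
contact_force: [-1.0, 0.6, -0.5]
width: 0.0855
gripper_force: 0.0
```

```bash
python3 -c "
from h import *
go(.4261,.2463,.0735,0)"
```

```text
row [0.0011 0.003  0.1027] twist -0.0002 yaw -0.03 q6 0.38
```

Call:
{"method": "move_arm", "body": {"deltas": [[[0.001, 0.001, 0.02, 0, -1], [0.001, 0.001, 0.05, 0, -1], [0.001, 0.001, 0.075, 0, -1], [0.001, 0.001, 0.09, 0, -1], [0.001, 0.001, 0.095, 0, -1], [0.001, 0.001, 0.095, 0, -1], [0.001, 0.001, 0.095, 0, -1]]]}}

```text
clock: 44.2
position: [0.4278, 0.2474, 0.0831]
ee_rot: [0.0, 0.707, 0.707, 0.001]
contact_force: [-0.5, -0.3, 0.3]
width: 0.0855
gripper_force: 0.0
```

```bash
python3 -c "
from h import *
go(.4261,.2463,.0738,0)"
```

```text
row [-0.0014 -0.0022  0.0116] twist -0.0004 yaw -0.05 q6 0.38
```

Call:
{"method": "move_arm", "body": {"deltas": [[[-0.0014, -0.002, 0.008, 0, -1], [-0.0014, -0.002, 0.0115, 0, -1], [-0.0014, -0.002, 0.0115, 0, 0], [-0.0014, -0.002, 0.0115, 0, 0.3], [-0.0014, -0.002, 0.0115, 0, 0.5], [-0.0014, -0.002, 0.0115, 0, 1], [-0.0014, -0.002, 0.0115, 0, 1], [-0.0014, -0.002, 0.0115, 0, 1], [-0.0014, -0.002, 0.0115, 0, 1], [-0.0014, -0.002, 0.0115, 0, 1]]]}}

```text
clock: 45.2
position: [0.4257, 0.2461, 0.0732]
ee_rot: [0.0, 0.707, 0.707, 0.0]
contact_force: [0.4, -0.5, 5.6]
width: 0.0526
gripper_force: 41.9
```

Call:
{"method": "move_arm", "body": {"deltas": [[[0, 0, -0.02, 0, 1], [0, 0, -0.05, 0, 1], [0, 0, -0.09, 0, 1], [-0.02, 0.012, -0.12, 0, 1], [-0.06, 0.035, -0.14, 0, 1], [-0.1, 0.059, -0.14, 0, 1], [-0.14, 0.082, -0.14, 0, 1], [-0.18, 0.106, -0.14, 0, 1], [-0.22, 0.13, -0.14, 0, 1], [-0.25, 0.147, -0.14, 0, 1], [-0.2706, 0.1596, -0.14, 0, 1], [-0.2706, 0.1596, -0.14, 0, 1]]]}}

```text
clock: 46.4
position: [0.5537, 0.0275, 0.1837]
ee_rot: [-0.0, 0.708, 0.706, -0.001]
contact_force: [0.2, 0.3, -2.9]
width: 0.0532
gripper_force: 43.2
```

Call:
{"method": "move_arm", "body": {"deltas": [[[0, 0, 0.02, 0, 1], [0, 0, 0.06, 0, 1], [0, 0, 0.09, 0, 1], [0, 0, 0.11, 0, 1], [0, 0, 0.122, 0, 1], [0, 0, 0.125, 0, 1], [0, 0, 0.125, 0, 1], [0, 0, 0.125, 0, 1]]]}}

```text
clock: 47.2
position: [0.5535, 0.0296, 0.0857]
ee_rot: [0.001, 0.707, 0.707, 0.001]
contact_force: [0.2, 0.0, -2.8]
width: 0.0531
gripper_force: 43.1
```

```bash
python3 -c "
from h import *
go(.5534,.0296,.0757,0)"
```

```text
row [-0.     -0.0002  0.0126] twist -0.0002 yaw -0.03 q6 -0.07
```

Call:
{"method": "move_arm", "body": {"deltas": [[[0, 0, 0.005, 0, 1], [0, 0, 0.009, 0, 1], [0, 0, 0.011, 0, 1], [0, 0, 0.012, 0, 1], [0, 0, 0.013, 0, 1], [0, 0, 0.0135, 0, 1], [0, 0, 0.0135, 0, 1]]]}}

```text
clock: 47.9
position: [0.5527, 0.0293, 0.0752]
ee_rot: [0.0, 0.707, 0.707, -0.0]
contact_force: [-1.2, -0.7, 6.3]
width: 0.0531
gripper_force: 43.6
```

Release, rise, and clear the view sideways toward +y.

Call:
{"method": "move_arm", "body": {"deltas": [[[0, 0, -0.001, 0, 0.5], [0, 0, -0.001, 0, -1], [0, 0, -0.001, 0, -1], [0, 0, -0.001, 0, -1], [0, 0, -0.001, 0, -1], [0, 0, -0.001, 0, -1], [0, 0, -0.03, 0, -1], [0, 0, -0.08, 0, -1], [0, 0, -0.14, 0, -1], [0, 0, -0.19, 0, -1], [0.05, -0.03, -0.22, 0, -1], [0.1, -0.06, -0.23, 0, -1]]]}}

```text
clock: 49.1
position: [0.5067, 0.1095, 0.2611]
ee_rot: [0.002, 0.709, 0.706, 0.002]
contact_force: [0.1, 1.0, -0.4]
width: 0.0854
gripper_force: 0.0
```

Call:
{"method": "move_arm", "body": {"deltas": [[[0.06, -0.03, 0, 0, -1], [0.12, -0.06, 0, 0, -1], [0.18, -0.09, 0, 0, -1], [0.24, -0.12, 0, 0, -1], [0.3, -0.15, 0, 0, -1], [0.35, -0.18, 0, 0, -1], [0.35, -0.2, 0, 0, -1], [0.35, -0.2, 0, 0, -1]]]}}

```text
clock: 49.9
position: [0.3419, 0.3914, 0.2578]
ee_rot: [-0.001, 0.706, 0.709, -0.001]
contact_force: [0.5, 0.1, -0.3]
width: 0.0851
gripper_force: 0.0
```

```bash
python3 - <<'E'
from h import *
t=snap("top");s=snap("side");o=cv2.imread("pics/top0.png");cv2.imwrite("pics/top9.png",t)
cv2.imwrite("pics/e.png",np.vstack([np.hstack([crop(x,285,130,390,205,3.5) for x in(o,t)]),np.hstack([crop(s,240,120,345,215,3),crop(t,410,165,490,260,3),])[:,:555].copy() if 0 else cv2.copyMakeBorder(np.hstack([crop(s,240,120,345,215,3),crop(t,410,165,490,260,3)]),0,0,0,crop(o,285,130,390,205,3.5).shape[1]*2-555,0)]))
E
```

```text
(no output)
```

View pics/e.png

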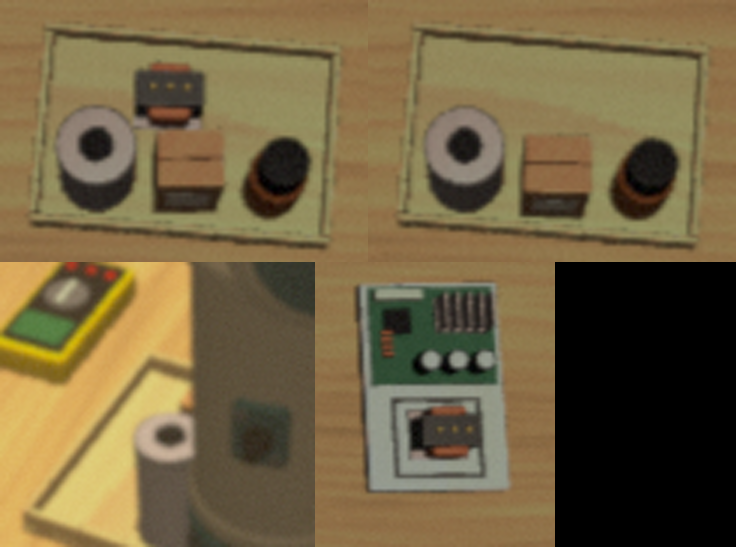

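The before and after crops agree within about 2 mm: can at (95,145)→(464,145), carton at (188,160)→(556,164) and bottle at (283,165)→(651,165), where the offset is 368. The transformer sits centred in the bay, so I hand the job in.

```bash
python3 -c "
from rig import manip
print(manip.sign_off())"
```

```text
the job is handed in; nothing more can be done
None
```

The transformer stands released in the chassis bay, about 2 mm from centre by camera estimate. The can, bottle and carton are back upright in the tray within about 2 mm of their starting spots, and I handed the job in at about 50 s; no verdict came back.

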